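# Show the apprentice the missing bolt and its hole

## Task

The tube sheet on the exchanger head is one bolt short: show the apprentice how to finish it by pointing from above, with the fingertips no more than about 3 cm over the thing and without touching it, first at the end of the loose standing bolt that matches the seven fitted ones, then at the empty bolt hole in that sheet, keeping the hand there for at least two seconds each time. Point closely at no other bolt, screw or part of the sheet, and go up and over from one to the other. Then draw the hand back at least 15 cm from both; nothing on the bench is to be touched or moved at any time.

Things in the scene. Friction and masses are not known exactly. Their poses are not given: they have to be found in the camera images.
- head: Heat-exchanger head, fixed: grey pipe 159 mm across, 60 mm high, on it a dark flange and a bright steel tube sheet 250 mm across, its flat top 103 mm above the bench, 24 tube holes (16 mm) in the middle. Eight bolt places 100 mm from the centre, 76 mm apart: seven hold yellow hex bolts (30 mm heads, tops 15.5 mm above the sheet), one is empty. Origin: centre of the underside; z up; any turn.
- gap (a point): The empty bolt hole of the tube sheet, a dark round through hole 22 mm wide, 100 mm from the middle of the sheet on the head (a spare sheet without bolts lies flat at the far edge of the bench: not that one). This point: the centre of its mouth, in the sheet's top face, 103 mm above the bench; z up.
- match_bolt: The loose bolt that matches the fitted ones: yellow zinc hex bolt, thread 20 mm thick, head 30 mm across flats and 12.5 mm high, standing on its head on the bench with the thread up, 82.5 mm tall, about 0.25 kg, easily knocked over. Origin: centre of the underside; z up along the thread.
- match_bolt_tip (a point): Centre of the upper end of the matching bolt, 82.5 mm above the bench; z up.
- slim_bolt: A thinner, bright steel hex bolt that does not fit: thread 10 mm thick, head 17 mm across flats, standing on its head, 66.5 mm tall. Origin: centre of the underside.
- slim_bolt_tip (a point): Centre of the upper end of the thin bolt; z up.
- cap_screw: A black socket-head screw that does not match: thread 20 mm, round head 30 mm wide and 20 mm high, standing on its head, 90 mm tall. Origin: centre of the underside. The three standing bolts are at least 65 mm apart, in any order, to the robot's right of the head.
- cap_screw_tip (a point): Centre of the upper end of the black screw; z up.
- nut: Loose yellow hex nut lying flat, 30 mm across flats, 16 mm high. Origin: centre of the underside.
- bearing: Loose steel ball bearing lying flat, 62 mm across, 16 mm high. Origin: centre of the underside.
- big_bearing: Loose steel ball bearing lying flat, 80 mm across, 18 mm high. Origin: centre of the underside.
- spanner: Loose steel combination spanner lying flat, 220 mm long, 8 mm high. Origin: its middle, on the bench; x towards the open jaw.
- hammer: Loose hammer lying on the bench, wooden handle, dark head, 280 mm long, 26 mm high. Origin: its middle, on the bench; x towards the head.
- oiler: Loose red pump oil can, 86 mm across, 194 mm tall over the thin spout, which reaches 75 mm out along the can's own -x. Origin: centre of the underside.
- vise: Bench vise, fixed, at the robot's left edge of the bench, 190 mm tall. Origin: centre of the base.
- grinder: Teal bench grinder, fixed, at the robot's right edge of the bench, 240 mm tall. Origin: centre of the base.

How it is judged:
By the outcome, as a careful person would: the job done as asked, in the order asked, and still so for the second after the job is handed in, with the robot touching nothing.
It also fails if it takes over 48 s, if anything falls off the work surface, if the arm or the gripper's body presses on something with over 40 N, if the wrist force passes 120 N, or if a joint passes its speed limit or range.

## Robot

A 7-joint arm with a two-finger parallel gripper is mounted at the origin on the work surface. World frame = base frame: x ahead of the robot, y to its left, z up, the work surface at z = 0. Lengths are in mm, angles in rad, forces in N, time in s.
With the tool pointing down it reaches from about 400 to 850 mm from the base axis. Payload 10.4 kg.
Tool frame: the origin (TCP) lies at the very end of the fingers, on their centre line; the grasp point (between the pads) lies 19 mm behind it (hold_point_z is the z of the grasp point in the tool frame, in mm); z points along the fingers, x is the direction in which the jaws open and shut, and the axes are right-handed (so a half turn about z gives the same grasp; the last joint's range is limited). The gripper opens to 85 mm and grips with 20 to 120 N. Pads are 22 mm wide; open, the fingers measure 114 mm over their backs; the gripper's body (76 mm by 85 mm) begins 54 mm behind the grasp point. The pads swing forward as they close: fully open they stand 13 mm farther back than shut.
Start: joints at [1.205, 0.332, -0.065, 1.46, 0.022, 1.35, -0.088], TCP at [210.1, -588.65, 231.338] pointing down, gripper open.
Joint ranges: [-2.6, 2.6], [-0.5, 2.12], [-1.47, 1.34], [0.16, 2.42], [-1.27, 4.41], [0.06, 2.06], [-2.6, 2.6]. Speed limits (rad/s): [2.22, 2.22, 2.79, 2.79, 3.14, 3.14, 3.14].

## Interface

Orientations are given as a rotation vector (axis times angle).
In Python, from plant import * gives the robot as it stands. Calls block until the motion is done:
- move_to(position, orientation): joint-space move of the TCP to a pose.
- move_l(position, attitude=None, v=150): straight line of the TCP; attitude=None keeps the orientation; v is the mean speed in mm/s.
- move_joints(angles): joint-space move.
- grip(opening, squeeze=None): finger opening in mm; squeeze is the grip in N (None keeps the last); returns when the fingers have stopped.
- wait(seconds).
- inverse_kinematics(position, orientation): joint angles nearest the present ones, or None.
- get_state(): the state.
- snapshot(name): name is "side" or "top" or "wrist"; returns the picture (480x640x3 uint8, red, green, blue); there is no depth.
- camera_model(name): a dict with "mtx" (3x3 intrinsics, pixels), "rvec" (rotation vector, rad) and "tvec" (3), from world to camera coordinates, as OpenCV has them; the wrist camera has in their place "hand_eye" (4x4, takes a point from camera to tool coordinates, whose origin is the TCP and whose axes are the tool frame's). Camera axes: x right, y down, z forward; pixel columns grow to the right and rows downward; lengths in mm; the calibration is good to about 2 mm. The wrist camera is an equidistant fisheye: a pixel r from the principal point sees the ray r / f radians off the axis. A picture is of the moment at which its call begins: read the wrist's pose just before it. camera_model takes no time and is no camera call.
A pose or a line that the arm cannot do raises MotionError and nothing moves.
- sign_off(): hands the job in, once; it reports no verdict.
The state is a dict: "t": time; "qpos": joint angles; "dq": joint speeds; "tau": joint torques, N m; "tool_pos": TCP position; "tcp_rot": TCP orientation; "ft_force": force on the tool from outside, world axes, zero at the start; "wrist_torque": the same for the moment, N m; "width": finger opening in mm.
Only numpy, scipy, OpenCV 4.12 (cv2) and the standard library are available. Lean on these libraries where they do the work, as an engineer would, in place of code of your own. Each camera call takes 0.05 s, during which the arm holds its last target.

## Working session

There is one attempt and no reset: what is moved stays moved. The work goes in short steps, each a Python script; the robot and the scene stay as the last script left them, time stands still between calls to the robot, and variables do not carry over. Pictures are saved under pics/ and viewed, and the job is handed in when it is done.

```bash
mkdir -p pics; python3 - <<'E'
from plant import *
import cv2
for n in ["side","top","wrist"]:
    s=get_state(); im=snapshot(n); cv2.imwrite(f"pics/{n}1.png",im[:,:,::-1]); print(n,camera_model(n))
print(s)
E
```

```text
side {'mtx': array([[545.41796418,   0.        , 316.99533287],
       [  0.        , 545.41796418, 237.9396115 ],
       [  0.        ,   0.        ,   1.        ]]), 'rvec': array([ 2.34530271, -0.14655385,  0.06732561]), 'tvec': array([-556.76851626,  125.69518432, 1507.02480512])}
top {'mtx': array([[596.16821441,   0.        , 312.73627837],
       [  0.        , 596.16821441, 244.99031859],
       [  0.        ,   0.        ,   1.        ]]), 'rvec': array([ 2.11126957, -2.16526392,  0.14313434]), 'tvec': array([  32.57948211,  539.32970837, 1679.53106762])}
wrist {'mtx': array([[371.64829954,   0.        , 315.57359114],
       [  0.        , 371.64829954, 237.14958212],
       [  0.        ,   0.        ,   1.        ]]), 'hand_eye': array([[ 9.99999473e-01, -9.45874298e-04,  3.99256832e-04,
         1.08513505e+00],
       [ 7.98524659e-04,  9.60979599e-01,  2.76618099e-01,
        -6.92841161e+01],
       [-6.45323620e-04, -2.76617634e-01,  9.60979848e-01,
        -1.43879415e+02],
       [ 0.00000000e+00,  0.00000000e+00,  0.00000000e+00,
         1.00000000e+00]])}
{'t': 0.1, 'qpos': array([ 1.20540311,  0.33282185, -0.06471903,  1.46083312,  0.02159177,
        1.34991488, -0.08849639]), 'dq': array([-0.00052621, -0.00124174,  0.00054506, -0.00111929,  0.00017675,
        0.00061889,  0.0019961 ]), 'tau': array([ 1.41295281e-03, -6.26748419e+01,  4.92449594e-02, -3.92433357e+01,
        1.63936772e-02,  6.85457242e-03, -3.68043823e-05]), 'tool_pos': array([ 209.97355231, -588.32109217,  230.59887672]), 'tcp_rot': array([-2.56723787e+00,  1.80955112e+00,  1.68386347e-03]), 'ft_force': array([ 0.53153552, -0.07428724, -0.03211383]), 'wrist_torque': array([ 0.04562826, -0.0203065 ,  0.03081744]), 'width': 85.60237080779385}
```

View pics/side1.png

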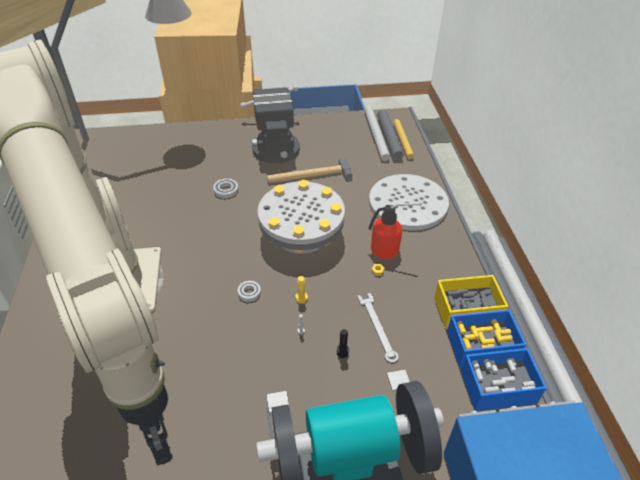

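View pics/top1.png

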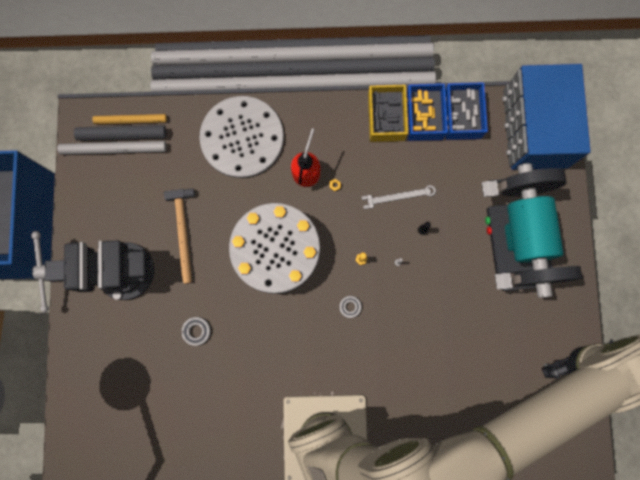

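View pics/wrist1.png

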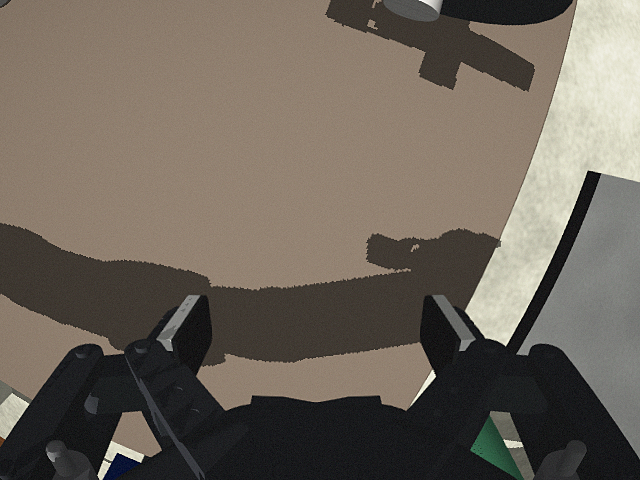

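The top view shows the head at about (275,248), the empty hole at about (268,282), the yellow bolt at (362,258), the slim bolt at (399,262) and the black screw at (424,228). I'll zoom in next to get precise pixels.

```bash
python3 - <<'E'
import cv2,numpy as np
a=cv2.imread("pics/top1.png"); b=cv2.imread("pics/side1.png")
A=cv2.resize(a[195:300,220:330],None,fx=5,fy=5,interpolation=2)[:525,:]
B=cv2.resize(a[215:275,345:385],None,fx=6,fy=6,interpolation=2)
B2=cv2.resize(b[265:345,280:320],None,fx=6,fy=6,interpolation=2)
cv2.imwrite("pics/zA.png",A)
h=max(B.shape[0],B2.shape[0]);c=np.zeros((h,500,3),np.uint8);c[:B.shape[0],:240]=B;c[:B2.shape[0],250:490]=B2
cv2.imwrite("pics/zB.png",c)
E
```

```text
(no output)
```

View pics/zA.png

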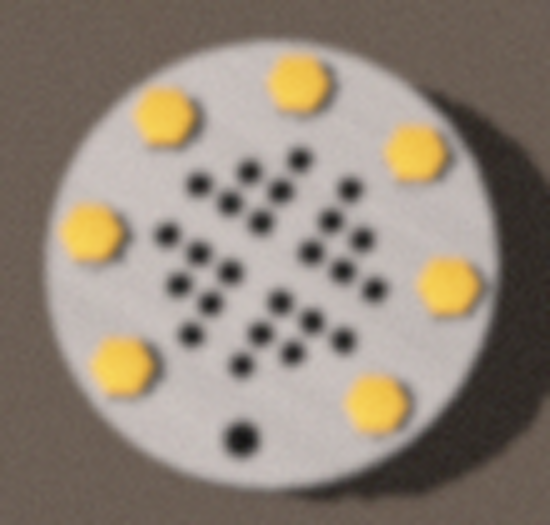

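View pics/zB.png

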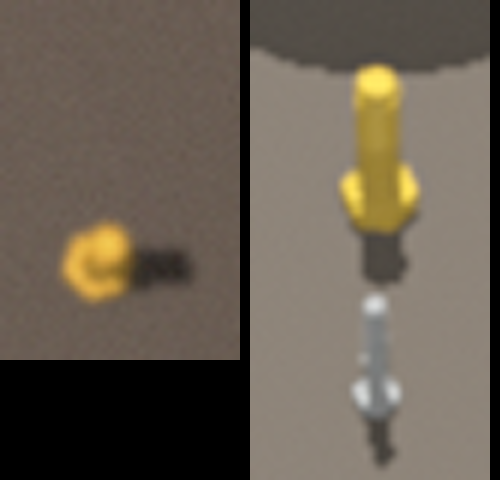

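```bash
cat > h.py <<'E'
import numpy as np,cv2
from plant import *
def ray(n,p):
    c=camera_model(n);R=cv2.Rodrigues(c["rvec"])[0];o=-R.T@c["tvec"]
    return o,R.T@np.linalg.inv(c["mtx"])@[p[0],p[1],1]
def onz(n,p,z):
    o,d=ray(n,p);return o+d*(z-o[2])/d[2]
def proj(n,P):
    c=camera_model(n);return cv2.projectPoints(np.array([P],float),c["rvec"],c["tvec"],c["mtx"],None)[0].ravel()
E
python3 - <<'E'
from h import *
print("gap",onz("top",(267.8,282.4),103), "ctr bolts")
px=[(298,82),(415,153),(447,286),(376,404),(122,366),(91,233),(164,116)]
W=np.array([onz("top",(x/5+219.6,y/5+194.6),118.5) for x,y in px])
# circle fit
A=np.c_[2*W[:,:2],np.ones(7)];s=np.linalg.lstsq(A,(W[:,:2]**2).sum(1),rcond=None)[0]
print("circle",s[:2],np.sqrt(s[2]+s[0]**2+s[1]**2)); 
an=np.degrees(np.arctan2(W[:,1]-s[1],W[:,0]-s[0]));print(an)
g=s[:2]+(s[:2]-W[1,:2]);print("opp guess", [s[:2]+100*np.array([np.cos(t),np.sin(t)]) for t in [np.radians(an[0]+180)]])
print("tip top",onz("top",(363.1,254.6),82.5),"side",onz("side",(300.7,278.9),82.5))
print("slim",onz("top",(401,261),66.5),"cap",onz("top",(427,225),90),"oiler",onz("top",(305,168),100))
g=onz("top",(267.8,282.4),103);print("gap in side",proj("side",g))
print(inverse_kinematics(g+[0,0,20],[np.pi,0,0]))
E
python3 - <<'E'
import cv2
b=cv2.imread("pics/side1.png")
cv2.imwrite("pics/zC.png",cv2.resize(b[170:250,250:350],None,fx=6,fy=6,interpolation=2))
E
```

```text
gap [429.71849656 144.48632391 103.        ] ctr bolts
circle [527.55654594 126.38841872] 99.66729099371041
[ -10.09734221  -55.18137237 -100.37290008 -144.99364382  125.183576
   80.28780947   35.06363815]
opp guess [array([429.10541457, 143.92052447])]
tip top [ 502.72644628 -121.98732206   82.5       ] side [ 503.33642715 -118.01868706   82.5       ]
slim [ 483.81190126 -229.26042663   66.5       ] cap [ 580.7565003  -303.46546729   90.        ] oiler [752.44139606  34.85590166 100.        ]
gap in side [265.69710413 208.50080669]
[ 0.6840415   0.20345066 -1.17594451  1.98272672  0.21204283  1.08903294
 -0.58386793]
```

View pics/zC.png

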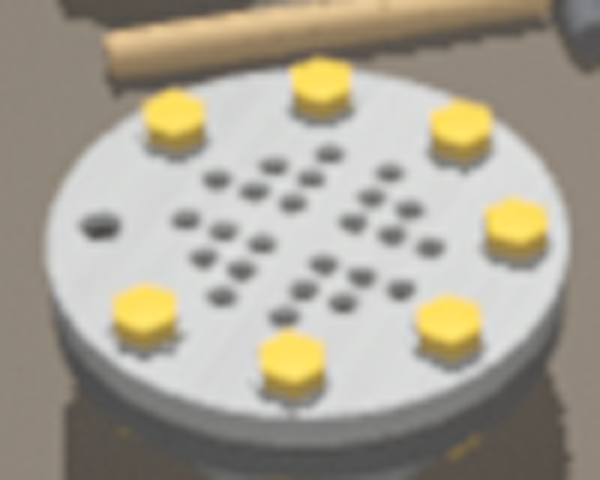

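```bash
cat > wr.py <<'E'
from h import *
def wproj(P,s):
    c=camera_model("wrist");H=c["hand_eye"];R=cv2.Rodrigues(np.array(s["tcp_rot"]))[0]
    pt=R.T@(np.array(P)-s["tool_pos"]); pc=H[:3,:3].T@(pt-H[:3,3])
    th=np.arctan2(np.hypot(pc[0],pc[1]),pc[2]);ph=np.arctan2(pc[1],pc[0]);f=c["mtx"][0,0]
    return np.array([c["mtx"][0,2]+f*th*np.cos(ph),c["mtx"][1,2]+f*th*np.sin(ph)])
def wz(p,s,z):
    c=camera_model("wrist");H=c["hand_eye"];R=cv2.Rodrigues(np.array(s["tcp_rot"]))[0]
    d=np.array(p)-c["mtx"][:2,2];r=np.hypot(*d);th=r/c["mtx"][0,0]
    v=R@H[:3,:3]@np.r_[np.sin(th)*d/r,np.cos(th)];o=R@H[:3,3]+s["tool_pos"]
    return o+v*(z-o[2])/v[2]
E
python3 - <<'E'
from wr import *
s=get_state()
def st(l): 
    s=get_state();print(l,s["t"],s["tool_pos"],s["qpos"].round(2),s["width"],s["ft_force"].round(1))
move_l([210,-588,340],v=200); st("up")
grip(0); st("shut")
move_l([480,-135,340],v=250); st("over")
wait(.3)
s=get_state(); im=snapshot("wrist"); cv2.imwrite("pics/w2.png",im[:,:,::-1])
print(wproj([503,-120,82.5],s)); np.save("s2.npy",s,allow_pickle=True)
E
```

```text
up 0.8417 [ 209.89842652 -587.71016459  338.51774786] [ 1.2   0.3  -0.06  1.28  0.02  1.56 -0.09] 85.74037473226298 [-0.5 -0.1 -0.9]
shut 1.6083 [ 210.00481877 -587.99945308  340.00947927] [ 1.2   0.3  -0.06  1.28  0.02  1.56 -0.09] -0.05496140207193811 [-0.8 -1.   0.5]
over 3.8667 [ 479.66406427 -135.80789046  339.98995952] [ 0.69  0.04 -0.51  1.58  0.02  1.52 -1.06] -0.07433999271666282 [-0.8 -0.6  0.2]
[308.23927572 172.14152388]
```

View pics/w2.png

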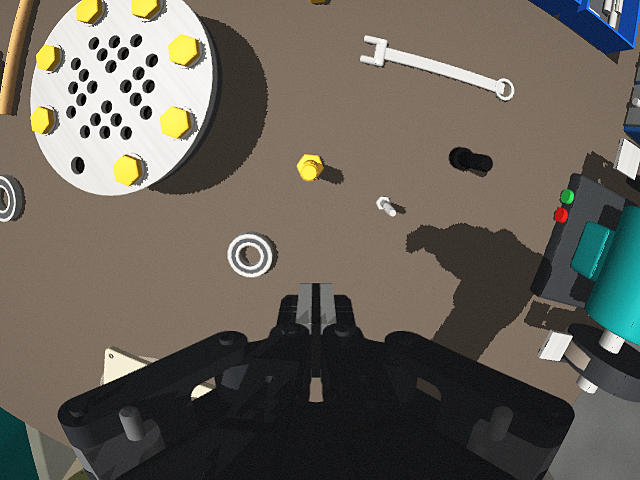

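The wrist view shows the yellow bolt at about (310,172) and the empty hole at about (78,165). The slim bolt and black screw are further right.

```bash
python3 - <<'E'
from wr import *
s=np.load("s2.npy",allow_pickle=True).item()
a=cv2.imread("pics/w2.png")
c=np.hstack([cv2.resize(a[145:195,285:335],None,fx=8,fy=8,interpolation=2),cv2.resize(a[140:190,55:105],None,fx=8,fy=8,interpolation=2)])
cv2.imwrite("pics/zD.png",c)
print(wproj([429.5,144.5,103],s))
print(wz((310,174),s,82.5),wz((78,165),s,103))
E
```

```text
[ 77.40447363 166.88444928]
[ 501.71860693 -122.46993589   82.5       ] [431.93887676 144.12502225 103.        ]
```

View pics/zD.png

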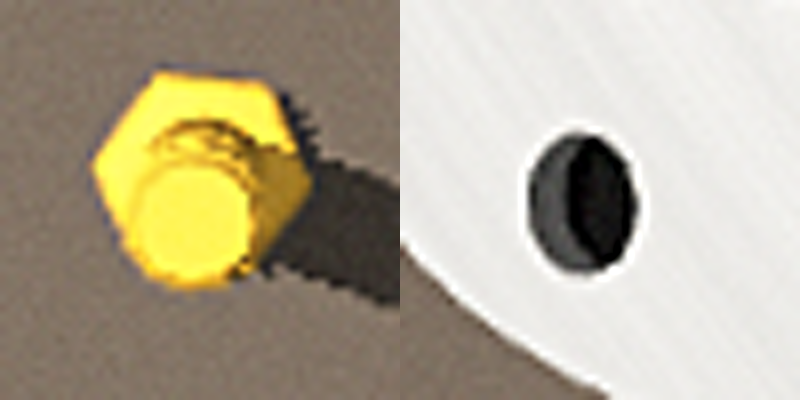

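Three views agree to within about 2 mm: the tip is at (502.8, -120.5) and the gap at (430, 144.3). I'll point at the bolt first.

```bash
python3 - <<'E'
from wr import *
def st(l): 
    s=get_state();print(l,round(s["t"],2),s["tool_pos"].round(1),s["ft_force"].round(1))
move_l([502.8,-120.5,340],v=150)
move_l([502.8,-120.5,160],v=150)
move_l([502.8,-120.5,100.5],v=50); st("at")
wait(1.); st("w")
for n in ("wrist","side"):
    cv2.imwrite(f"pics/{n}3.png",snapshot(n)[:,:,::-1])
a=cv2.imread("pics/wrist3.png");b=cv2.imread("pics/side3.png")
cv2.imwrite("pics/z3.png",np.hstack([cv2.resize(a[180:420,200:440],(400,400)),cv2.resize(b[230:330,250:350],(400,400))]))
wait(2.); st("w")
E
```

```text
at 7.24 [ 503.  -120.6  100.8] [-0.5  0.   0.4]
w 8.24 [ 502.8 -120.5  100.5] [ 0.9 -0.7  0.2]
w 10.34 [ 502.8 -120.5  100.5] [0.7 0.9 0.7]
```

View pics/z3.png

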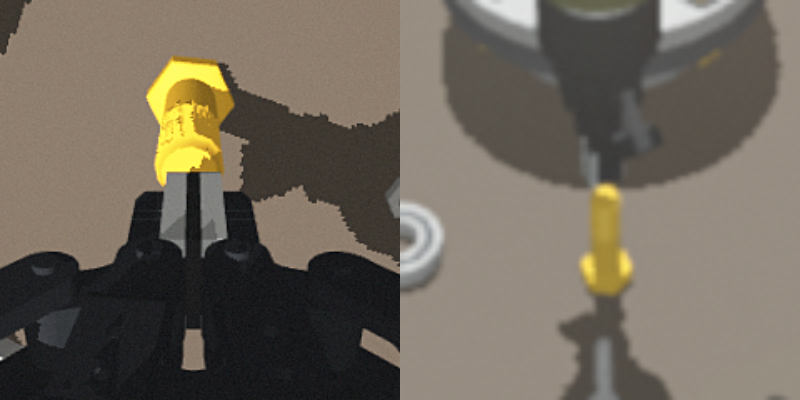

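```bash
python3 - <<'E'
from h import *
for P in ([502.8,-120.5,100.5],[502.8,-120.5,82.5]):
    p=proj("side",P);print(p,(p-[250,230])*4)
b=cv2.imread("pics/side3.png");cv2.imwrite("pics/z4.png",cv2.resize(b[260:310,280:320],None,fx=12,fy=12,interpolation=0))
E
```

```text
[300.47694537 275.0139291 ] [201.90778148 180.05571641]
[300.59461422 279.63840372] [202.37845688 198.55361487]
```

View pics/z4.png

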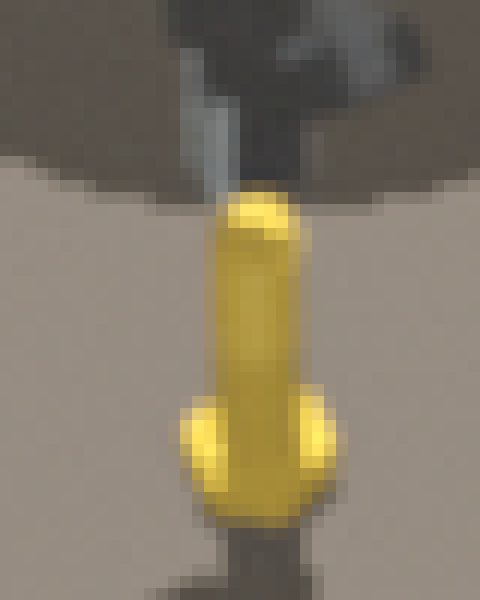

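The side view matches the projection: fingertips near row 275–276, bolt end near row 279, so the clearance is as intended. Next I go up and over to the gap. The line keeps the attitude, and I check feasibility first.

```bash
python3 - <<'E'
from wr import *
def st(l): 
    s=get_state();print(l,round(s["t"],2),s["tool_pos"].round(1),s["ft_force"].round(1),s["qpos"].round(2))
move_l([502.8,-120.5,280],v=150)
s=get_state()
print(inverse_kinematics([430,144.3,121],s["tcp_rot"]))
move_l([430,144.3,280],v=180); st("over")
wait(.3); s=get_state(); im=snapshot("wrist"); cv2.imwrite("pics/w5.png",im[:,:,::-1]); print(wproj([430,144.3,103],s)); np.save("s5.npy",s,allow_pickle=True)
E
```

```text
[ 0.39940333  0.12930415 -0.8558932   1.99240233  0.1103291   1.0677687
 -1.73373841]
over 13.37 [430.2 143.5 279.9] [ 1.   0.6 -0.6] [ 0.42 -0.05 -0.8   1.78 -0.03  1.4  -1.61]
[313.85803311 212.01336715]
```

View pics/w5.png

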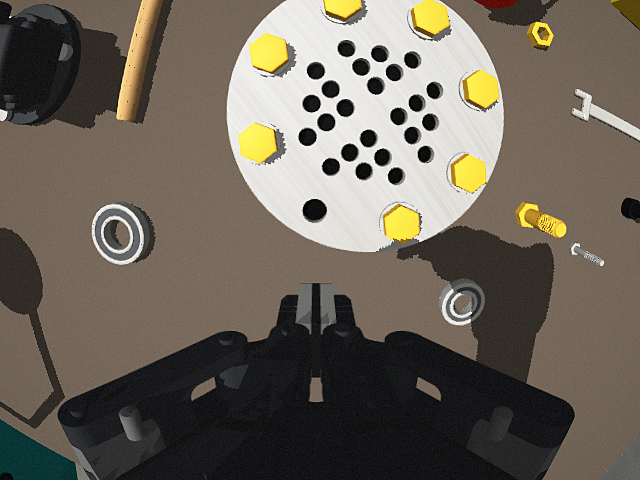

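The hole is at (314,210), within 2 px of the prediction (about 1 mm). The bolt is still standing. Descending to 18 mm above the hole.

```bash
python3 - <<'E'
from wr import *
def st(l): 
    s=get_state();print(l,round(s["t"],2),s["tool_pos"].round(1),s["ft_force"].round(1))
move_l([430.5,144.3,180],v=150)
move_l([430.5,144.3,121],v=50); st("at")
wait(1.)
a=snapshot("wrist")[:,:,::-1];b=snapshot("side")[:,:,::-1]
cv2.imwrite("pics/z6.png",np.hstack([cv2.resize(a[120:360,200:440],(400,400)),cv2.resize(b[160:260,220:320],(400,400))]))
wait(2.); st("held")
E
```

```text
at 15.87 [430.7 144.4 121.3] [-0.2 -0.1 -0.5]
held 18.97 [430.5 144.3 121. ] [ 0.8 -0.3 -0.3]
```

View pics/z6.png

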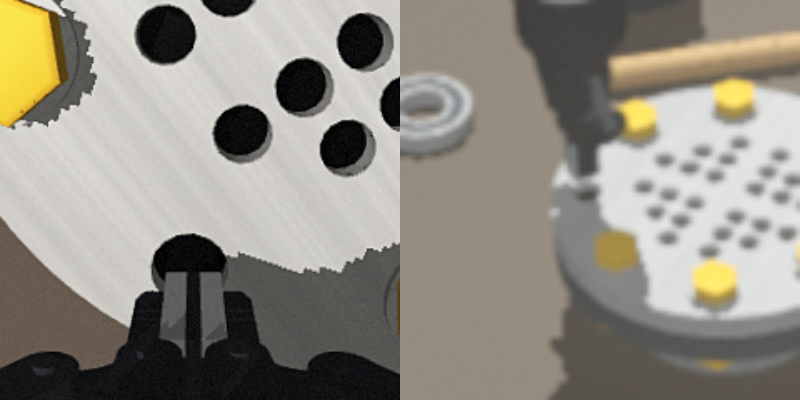

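The fingertips are over the empty hole, untouched. Now I withdraw.

```bash
python3 - <<'E'
from wr import *
move_l([430.5,144.3,380],v=150); wait(.8)
b=snapshot("side")[:,:,::-1];cv2.imwrite("pics/s7.png",b)
s=get_state();print(s["t"],s["tool_pos"],abs(s["dq"]).max(),s["ft_force"],[np.linalg.norm(s["tool_pos"]-p) for p in ([430.5,144.3,103],[502.8,-120.5,82.5])])
E
```

```text
21.6917 [430.50497087 144.30024354 380.00528745] 0.0015386273636913295 [ 0.51953893 -0.05919328 -0.36163616] [np.float64(277.00528749017144), np.float64(404.79023737717137)]
```

View pics/s7.png

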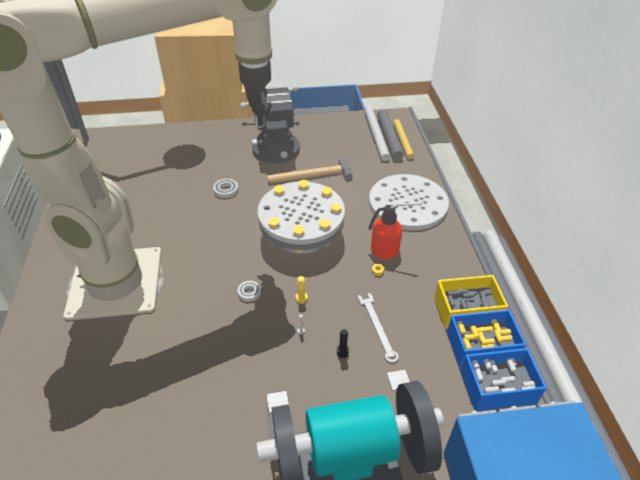

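The picture shows everything where it was: the bolt at (301,290), slim bolt at (300,325), black screw at (343,345), and the head unchanged.

```bash
python3 -c "
from plant import *
print(sign_off())"
```

```text
the job is handed in; nothing more can be done
None
```

I pointed with closed fingers first at the end of the yellow matching bolt, then at the empty hole in the tube sheet. I then drew the hand back and handed the job in at about 21.7 s.

- **Matching bolt:** the fingertips stayed 18 mm above its end, at about (503, -120.5), for about 3 s.
- **Empty hole:** after going up and over at z = 280 mm, the fingertips stayed 18 mm above it, at about (430.5, 144.3), for about 3 s.
- **Withdrawal:** the hand ended 277 mm from the hole and 405 mm from the bolt's end.

**Last checks:** wrist force readings stayed within about 1 N of zero. The final side picture shows everything in its original place, with the three bolts still standing. The three camera views agreed on the bolt end and the hole to within about 2–4 mm, the largest difference being 4 mm in y for the bolt end. No check failed.

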